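Stand up the toppled pyramid cheese and show it to the counter camera

TASK

One pyramid cheese has toppled over on the black slate. Stand it upright on the slate on its broad base and let go of it, then pick it up again and hold it up in the air in front of the camera's lens: cheese upright, the face with the bare oval patch squarely facing the lens, the patch level with and centred on the lens and 12 cm away from its glass. Finish still holding it there, motionless, and leave the other cheeses as they stand.

Things in the scene. Friction and masses are not known exactly. Their poses are not given: they have to be found in the camera images.
- fallen: The only cheese on its side: truncated square pyramid, firm off-white rind, 72 mm high, base 62 x 62, top 46 x 46 mm (faces lean in 6.3 degrees), 3 mm bevels, about 0.23 kg. Origin: centre of the base; z from base to top, x to the face with the bare oval patch. It starts lying flat on its -x face: patch up, z about level. Once stood up, z is up and the origin on the slate's top.
- patch (a point): Centre of the bare oval patch (17 x 41 mm, cream-coloured, flush) in the rind of the toppled cheese, on its +x face: at x 27, y 0, z 36 mm in the cheese's frame; same axes as the cheese.
- slate: Fixed black slate slab, 400 x 400 x 8 mm, lying on the counter. Origin: centre of its underside, so its top is 8 mm above the origin (and above z = 0); z up.
- lens (a point): Centre of the front glass (32 mm across) of a black camera 60 mm wide, 50 mm high, clamped to an upright aluminium column. x axis: level, straight out of the lens, the way the camera looks; y level, z up. Its height differs from day to day (lens 180 to 250 mm above the counter).
- pyramid_far: Bystander: a standing pyramid cheese, same shape and size as the toppled one, on the slate. Origin: centre of its base, z up.
- drum_far: Bystander: a standing drum-shaped cheese, 58 mm across and 65 mm high, on the slate. Origin: centre of its base, z up.
- drum_two: Bystander: a second standing drum-shaped cheese, 58 mm across and 65 mm high, on the slate. Origin: centre of its base, z up.
- stand: The camera's fixed stand: steel foot 110 x 100 mm, aluminium column of 18 mm diameter reaching 276 mm above the counter. Origin: on the counter, 50 mm behind the lens glass, below the camera box; column and foot are centred 45 mm farther back. x the way the camera looks, z up.
Mind the look-alikes: they are no part of the job. Leave any brown or turquoise look-alike of the fallen alone.

How it is judged (in metres and radians):
On the way:
1. the toppled cheese stands upright on its base on the slate, let go and at rest (angle between fallen's own z axis and vertical below 0.1 rad and contact force between the fingers and fallen below 0.1 N and contact force between slate and fallen above 0.5 N and z of fallen in the frame of slate below 0.014 m and linear speed of fallen below 0.02 m/s), for 0.3 s.
At the end, for the whole second after the job is handed in: Cheese held by the fingers in the air, at rest, clear of slate and camera; patch 120 +/- 25 mm from the glass, within 15 mm of the lens axis sideways and in height; upright within 8 deg, patch turned to the lens within 11 deg; the others upright and within 30 mm of their start (contact force between the fingers and fallen above 1 N and contact force between each of slate, stand and fallen below 0.1 N and x of patch in the frame of lens between 0.095 and 0.145 m and y of patch in the frame of lens between -0.015 and 0.015 m and z of patch in the frame of lens between -0.015 and 0.015 m and angle between fallen's own z axis and vertical below 0.14 rad and angle between the x axis of fallen and the x axis of lens, either way round below 0.2 rad and x of lens in the frame of fallen above 0.05 m and linear speed of fallen below 0.02 m/s and angular speed of fallen below 0.15 rad/s and distance of each of pyramid_far, drum_far, drum_two from where it was at the start of the episode below 0.03 m and angle between each of pyramid_far, drum_far, drum_two's own z axis and vertical below 0.35 rad); the arm keeps its last pose, push and grip.
It fails at once if another cheese is tipped over or pushed away by more than 40 mm (angle between any of pyramid_far, drum_far, drum_two's own z axis and vertical above 0.5 rad or distance of any of pyramid_far, drum_far, drum_two from where it was at the start of the episode above 0.04 m).
It also fails if it takes over 58 s, if anything falls off the work surface, if the arm or the gripper's body presses on something with over 40 N, if the wrist force passes 120 N, or if a joint passes its speed limit or range.

ROBOT

A 7-joint arm with a two-finger parallel gripper is mounted at the origin on the work surface. World frame = base frame: x ahead of the robot, y to its left, z up, the work surface at z = 0. Lengths are in mm, angles in degrees, forces in N, time in s.
With the tool pointing down it reaches from about 425 to 825 mm from the base axis. Payload 3.6 kg.
Tool frame: the origin (TCP) lies midway between the tips of the shut fingers; the grasp point (between the pads) lies 19 mm behind it; z points along the fingers, y is the line along which they close (so a half turn about z gives the same grasp; the last joint's range is limited). The gripper opens to 93 mm and grips with 3 to 60 N. Pads are 15 mm wide; open, the fingers measure 128 mm over their backs; the gripper's body (75 mm by 188 mm) begins 65 mm behind the grasp point.
Start: joints at [65.632, 35.231, -0.722, 81.555, 0.464, 63.22, -2.315], TCP at [252.412, -598.958, 218.64] pointing down, gripper open.
Joint ranges: [-178.69, 178.69], [-17.37, 117.87], [-77.05, 75.6], [15.02, 138.74], [-78.02, 258.01], [0.78, 113.62], [-162.83, 162.83]. Speed limits (degrees/s): [159.86, 159.86, 180, 180, 180, 180, 180].

INTERFACE

Orientations are given as [roll, pitch, yaw] about the fixed x, y, z axes, in that order (R = Rz(yaw) Ry(pitch) Rx(roll)).
In Python, from workcell import robot, eyes, order, spotter gives the robot as it stands. The module is installed in compiled form; this text tells all that it offers.
- The arm moves only by the tool drive_tool, never from a script. Its argument "steps" is a list of rows, each an object of numbers: "tx", "ty", "tz": the shift along the tool's x, y, z in mm; "yaw": the turn about the tool's z in degrees. A call has 1 to 20 rows; each row shifts and turns the commanded pose from where the row before left it, along the tool's axes as they then stand; what a row does not reach is not made up. A row lasts 1/12 s, in which the tool goes at most 41.7 mm and 7.16 degrees, less where a joint would pass 70% of its speed; a pose out of reach is approached as far as the arm can. A call with a gripper value outside its range is refused whole. "claw" is the closure, from -1 (fully open) to 1 (shut), set as the call begins (left out, the last holds). The fingers move at their own pace and stop on an object; "squeeze" is the grip in N (left out, the last holds). Time passes only in rows, so rows that do not move let the fingers close. It gives the time, the measured TCP pose, the force, the opening and the grip force at its end, in the units of the state.
- robot.read_state(): the state, without advancing time (a new reading comes with each control period).
- eyes.capture(name): name is "scene" or "top"; returns the picture (400x640x3 uint8, blue, green, red); there is no depth.
- eyes.get_calibration(name): a dict with "fovy" (degrees; the focal length in pixels is half the picture's height over the tangent of half this angle, whatever the lens; pixels are square), "cx", "cy" (the principal point, pixels), "R" (3x3) and "t" (3): a world point X has camera coordinates R X + t. Camera axes: x right, y down, z forward; pixel columns grow to the right and rows downward; lengths in mm; the calibration is good to about 2 mm. A picture is of the moment at which its call begins. get_calibration takes no time and is no camera call.
- order.sign_off(): hands the job in; it is judged then, once.
Trained networks look in the newest picture that a camera, given by its name, has taken for a name from the list of things; names that differ only in an ending like _2 or _b are one class to them, and where a whole thing is asked for, a point or a joint stands for the part that bears it (a point fixed in the world has none). Each returns a list of dicts, best first, with "p" (0 to 1); they miss things now and then, are a little off and sometimes report something else, mostly with a low value. They report only what shows in the picture. A call takes as long as a camera call. They do not tell look-alikes from the thing itself.
- spotter.boxes_of(name, camera): "uv" ([column, row] in pixels, amid what is visible of it).
The state is a dict: "time": time; "q": joint angles; "joint_velocities": joint speeds; "tau": joint torques, N m; "eef_pos": TCP position; "tcp_rot": TCP orientation; "wrist_force": force on the tool from outside, world axes, zero at the start; "ft_torque": the same for the moment, N m; "grip_width": finger opening in mm; "grasp_force": force on a finger pad.
Only numpy, scipy, OpenCV 4.12 (cv2) and the standard library are available. Lean on these libraries where they do the work, as an engineer would, in place of code of your own. Each camera call takes 0.05 s, during which the arm holds its last target. There are 200 camera calls.

## Working session

There is one attempt and no reset: what is moved stays moved. The work goes in short steps, Python scripts to look and compute and a tool call to move; the robot and the scene stay as the last step left them, time stands still between calls to the robot, and variables do not carry over. Pictures are saved under pics/ and viewed, at most 10 in all, crops included, and the job is handed in when it is done.

Besides the shell and the picture viewer there is one more tool, called after "Request:" as name([rows], argument=value, ...), one row to a line, values as JSON. drive_tool: Moves the arm, as the interface text tells. Its arguments: {"type":"object","properties":{"steps":{"type":"array"},"claw":{"type":"number"},"squeeze":{"type":"number"}},"required":["steps"]}

```bash
mkdir -p pics; cat > h.py <<'E'
import numpy as np, cv2
from workcell import robot, eyes, order, spotter
def cal(n):
    c=eyes.get_calibration(n); f=200/np.tan(np.radians(c["fovy"]/2)); return f,c["cx"],c["cy"],np.array(c["R"]),np.array(c["t"]).ravel()
def proj(n,X):
    f,cx,cy,R,t=cal(n); p=np.atleast_2d(X)@R.T+t; return np.c_[cx+f*p[:,0]/p[:,2],cy+f*p[:,1]/p[:,2]]
def ray(n,uv):
    f,cx,cy,R,t=cal(n); d=R.T@np.array([(uv[0]-cx)/f,(uv[1]-cy)/f,1]); return -R.T@t,d/np.linalg.norm(d)
def atz(n,uv,z):
    o,d=ray(n,uv); return o+d*(z-o[2])/d[2]
def tri(a,b):
    (o1,d1),(o2,d2)=ray("scene",a),ray("top",b); s=np.linalg.lstsq(np.c_[d1,-d2],o2-o1,rcond=None)[0]
    p,q=o1+s[0]*d1,o2+s[1]*d2; return (p+q)/2,np.linalg.norm(p-q)
E
python3 - <<'E'
from h import *
np.set_printoptions(precision=1,suppress=True)
ims={n:eyes.capture(n) for n in("scene","top")}
for n in ims: cv2.imwrite(f"pics/{n}0.png",ims[n]); o,d=ray(n,(320,200)); print(n,cal(n)[0],o,d)
for k in "fallen patch lens slate pyramid_far drum_far stand".split():
    for n in ims: print(k,n,[(np.round(r["uv"]).tolist(),round(r["p"],2)) for r in spotter.boxes_of(k,n)][:5])
s=robot.read_state();print(s["eef_pos"],s["tcp_rot"],s["wrist_force"],s["grip_width"])
E
```

```text
scene 371.89989548857983 [1312.3  347.9  773.8] [-0.7 -0.3 -0.6]
top 415.6641494549325 [ 419.3  -27.3 1161.3] [ 0.1  0.  -1. ]
fallen scene [([362.0, 232.0], 0.93), ([305.0, 182.0], 0.81), ([424.0, 193.0], 0.81), ([276.0, 203.0], 0.7)]
fallen top [([365.0, 203.0], 0.87), ([367.0, 256.0], 0.69), ([213.0, 298.0], 0.68), ([266.0, 196.0], 0.66), ([268.0, 130.0], 0.6)]
patch scene [([428.0, 194.0], 0.96), ([303.0, 182.0], 0.84), ([279.0, 203.0], 0.71), ([363.0, 235.0], 0.56)]
patch top [([214.0, 297.0], 0.96), ([362.0, 257.0], 0.94), ([363.0, 200.0], 0.84), ([268.0, 202.0], 0.58)]
lens scene [([233.0, 139.0], 0.77)]
lens top [([449.0, 212.0], 0.65)]
slate scene [([336.0, 277.0], 0.72), ([368.0, 252.0], 0.69)]
slate top [([260.0, 184.0], 0.92)]
pyramid_far scene [([396.0, 304.0], 0.76)]
pyramid_far top [([213.0, 131.0], 0.71)]
drum_far scene [([336.0, 276.0], 0.79)]
drum_far top []
stand scene [([232.0, 151.0], 0.61)]
stand top [([450.0, 221.0], 0.87)]
[ 252.4 -599.   218.7] [180.   -0.   22.9] [-0.6  0.7 -0.7] 93.08716985860723
```

View pics/scene0.png

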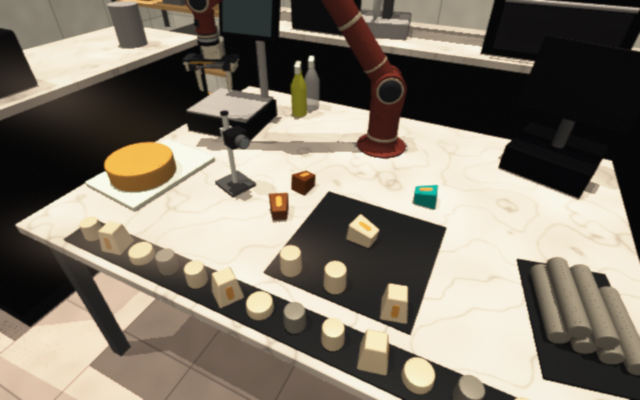

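View pics/top0.png

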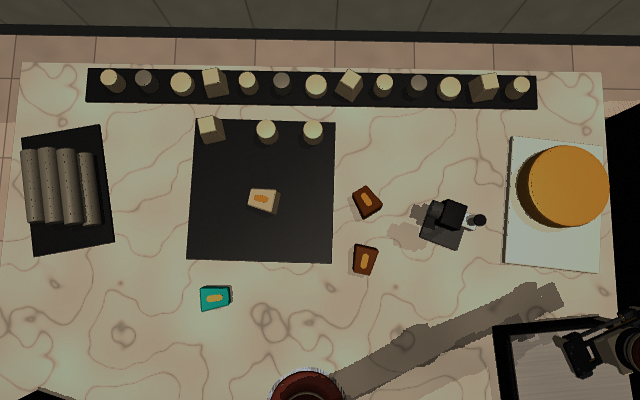

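The scene shows the candidates: white cheese with an orange-cream patch on the slate (scene 363,232; top 263,199), two brown ones (scene 303,182 and 279,206) and a turquoise one (scene 427,195). Only the white one on the slate is off-white and toppled. I'll confirm this in a crop and look at the lens as well.

```bash
python3 - <<'E'
import cv2,numpy as np
s=cv2.imread("pics/scene0.png");t=cv2.imread("pics/top0.png")
def c(i,u,v,w=33,h=25): return cv2.resize(i[v-h:v+h,u-w:u+w],(400,300),interpolation=cv2.INTER_CUBIC)
cv2.imwrite("pics/crop1.png",np.vstack([np.hstack([c(s,363,232),c(t,263,199)]),np.hstack([c(s,235,150,59,45),c(t,450,217,48,36)])]))
E
```

```text
(no output)
```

View pics/crop1.png

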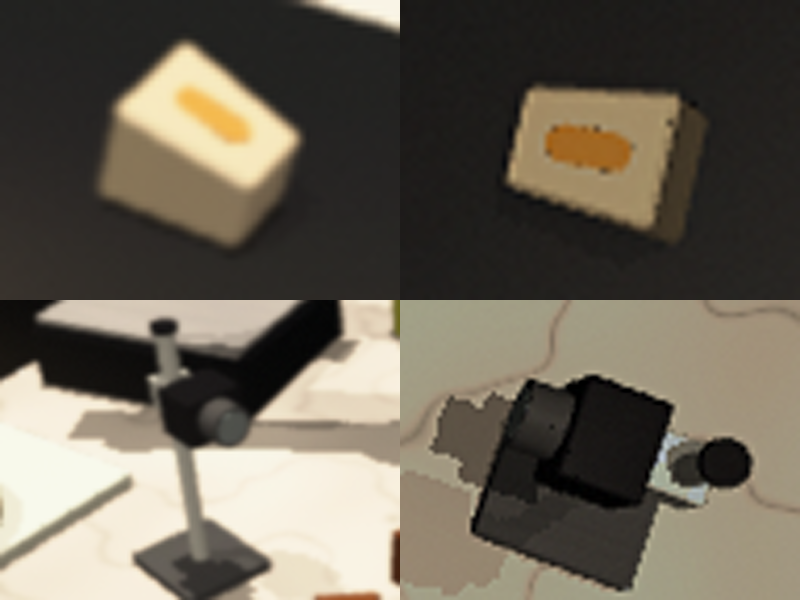

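The crop confirms it: the white cheese on the slate lies patch up (orange oval), broad base to the right in the top view. The lens glass is at about scene (244,143) and top (430,208), with the column cap at top (480,220). Next I fit the poses.

```bash
cat > fit.py <<'E'
from h import *
from scipy.optimize import minimize
from scipy.spatial.transform import Rotation as Ro
a=np.radians(6.34)
V=np.array([[sx*w,sy*w,z] for w,z in((31,0),(23,72)) for sx in(-1,1) for sy in(-1,1)],float)
def lying(p):  # x,y of cheese centroid, yaw of cheese z (horizontal heading)
    # cheese z -> near level heading; -x face normal (-cos a,0,sin a) -> world -z
    n=np.array([-np.cos(a),0,np.sin(a)]); l=np.array([np.sin(a),0,np.cos(a)]) # along slope
    h=np.array([np.cos(p[2]),np.sin(p[2]),0]);y=np.cross(h,[0,0,1.])
    A=np.c_[n,l,np.cross(n,l)];B=np.c_[[0,0,-1.],h,np.cross([0,0,-1.],h)]
    R=B@A.T; W=V@R.T; o=np.array([p[0],p[1],0])-R@[0,0,36]; o[2]=8-W[:,2].min(); return R,o
def standing(p):
    return Ro.from_euler("z",p[2]).as_matrix(),np.array([p[0],p[1],8.])
def mask(im,uv,r=32):
    m=np.zeros(im.shape[:2],np.uint8);u,v=map(int,uv)
    g=cv2.GaussianBlur(im,(3,3),0).max(2)>62
    _,l=cv2.connectedComponents(g.astype(np.uint8)); 
    k=l[v,u]; m=(l==k)&(k>0); return m
def fit(ims,uvs,pose,p0):
    ms={n:mask(ims[n],uvs[n]).astype(np.uint8) for n in ims}
    S=4
    def cost(p):
        R,o=pose(p);c=0
        for n in ms:
            uv=proj(n,V@R.T+o); u0=np.array(uvs[n],int)-40
            hull=cv2.convexHull((((uv-u0+.5)*S-.5)*16).astype(np.int32).reshape(-1,1,2))
            r=np.zeros((80*S,80*S),np.uint8);cv2.fillConvexPoly(r,hull,1,shift=4)
            m=cv2.resize(ms[n][u0[1]:u0[1]+80,u0[0]:u0[0]+80],None,fx=S,fy=S,interpolation=cv2.INTER_NEAREST)
            c+=(m!=r).sum()/m.sum()
        return c
    best=min((minimize(cost,np.add(p0,[0,0,d]),method="Nelder-Mead",options=dict(initial_simplex=np.add(p0,[0,0,d])+np.array([[0,0,0],[10,0,0],[0,10,0],[0,0,.2]]))) for d in(-.3,0,.3)),key=lambda r:r.fun)
    return best.x,best.fun,{n:int(ms[n].sum()) for n in ms}
E
python3 - <<'E'
from fit import *
np.set_printoptions(precision=1,suppress=True)
ims={n:cv2.imread(f"pics/{n}0.png") for n in("scene","top")}
uv={"scene":(363,232),"top":(263,199)}
c=atz("top",uv["top"],40); print(c, "top image right dir:",atz("top",(300,199),40)-c)
d=atz("top",(300,202),40)-c; th=np.arctan2(-d[1],-d[0])
for k in (["scene","top"],["scene"],["top"]):
    x,f,n=fit({q:ims[q] for q in k},uv,lying,[c[0],c[1],th]); R,o=lying(x)
    print(k,x,np.degrees(x[2]),f,n,"patch",R@[27,0,36]+o)
L,e=tri((243.9,143.4),(430,208.3)); cap=atz("top",(480,220),276); L2=atz("top",(430,208.3),L[2])
print("lens",L,e,"cap",cap,"dist",np.linalg.norm((L-cap)[:2]),np.degrees(np.arctan2(*(L-cap)[1::-1])))
capS=atz("scene",(176+163*.295,105+25*.3),276);print(capS)
# foot corners (crop px -> top)
for q in((470,530),(632,590),(530,375),(655,495)):
    print("foot",atz("top",(402+(q[0]-400)*.24,181+(q[1]-300)*.24),6))
for q in((600,375),(672,405),(632,505)):
    print("box",atz("top",(402+(q[0]-400)*.24,181+(q[1]-300)*.24),L[2]+25))
for k,vv in dict(pyr=(210,129),d1=(266,130),d2=(313,131)).items(): print(k,atz("top",vv,60))
E
```

```text
[554.3 129.2  40. ] top image right dir: [   1.6 -100.4    0. ]
['scene', 'top'] [553.8 127.2   1.4] 79.70369207404526 0.23496560737447786 {'scene': 799, 'top': 616} patch [554.4 130.1  61.7]
['scene'] [553.5 124.3   1.3] 77.14175645063928 0.050923028785982476 {'scene': 799} patch [554.2 127.2  61.7]
['top'] [554.3 131.5   1.4] 79.02296178746732 0.0942573051948052 {'top': 616} patch [554.9 134.4  61.7]
lens [ 520.4 -284.   202.7] 5.633316993758912 cap [ 487.9 -368.9  276. ] dist 90.86429135028453 69.00469703695136
[ 493.8 -368.5  276. ]
foot [ 461.1 -301.3    6. ]
foot [ 423.  -408.5    6. ]
foot [ 565.8 -343.1    6. ]
foot [ 486.3 -425.4    6. ]
box [ 538.3 -320.7  227.7]
box [ 522.5 -359.5  227.7]
box [ 467.9 -336.5  227.7]
pyr [741.2 276.4  60. ]
d1 [741.  124.3  60. ]
d2 [740.4  -3.5  60. ]
```

```bash
sed -i 's/>62/>TH/; s/^a=np/TH=62\na=np/' fit.py; python3 - <<'E'
import fit; from fit import *
np.set_printoptions(precision=1,suppress=True)
ims={n:cv2.imread(f"pics/{n}0.png") for n in("scene","top")}
uv={"scene":(363,232),"top":(263,199)}
for t in(40,46,52):
  fit.TH=t
  for k in (["scene"],["top"],["scene","top"]):
    x,f,n=fit.fit({q:ims[q] for q in k},uv,lying,[554,127,1.37]); print(t,k,x,np.degrees(x[2]),f,n)
R,o=lying(x);print("grip pt(5,0,52)",R@[5,0,52]+o, "edge",R@[-31,0,0]+o)
E
```

```text
Traceback (most recent call last):
AttributeError: 'function' object has no attribute 'fit'
```

Request:
drive_tool([
  {"tz":-40},
  {"tz":-40},
  {"tz":-40},
  {"tz":-20},
], claw=-1)

```text
invalid input
```

```bash
python3 - <<'E'
import fit as F; from fit import proj,lying,np,cv2
np.set_printoptions(precision=1,suppress=True)
ims={n:cv2.imread(f"pics/{n}0.png") for n in("scene","top")}
uv={"scene":(363,232),"top":(263,199)}
for t in(40,46,52):
  F.TH=t
  for k in (["scene"],["top"],["scene","top"]):
    x,f,n=F.fit({q:ims[q] for q in k},uv,lying,[554,127,1.37]); print(t,k,x,np.degrees(x[2]),f,n)
R,o=lying(x);print("grip pt(5,0,52)",R@[5,0,52]+o, "edge",R@[-31,0,0]+o)
E
```

```text
40 ['scene'] [570.5 123.3   1.3] 73.4864215094176 0.8170414719626168 {'scene': 179377}
40 ['top'] [553.8 129.6   1.4] 79.64741145631024 0.06073196605374823 {'top': 707}
40 ['scene', 'top'] [553.5 129.4   1.4] 78.76503757691974 0.8882076886343507 {'scene': 179377, 'top': 707}Traceback (most recent call last):
  File "<stdin>", line 8, in <module>
  File "fit.py", line 32, in fit
    best=min((minimize(cost,np.add(p0,[0,0,d]),method="Nelder-Mead",options=dict(initial_simplex=np.add(p0,[0,0,d])+np.array([[0,0,0],[10,0,0],[0,10,0],[0,0,.2]]))) for d in(-.3,0,.3)),key=lambda r:r.fun)
  File "fit.py", line 32, in <genexpr>
    best=min((minimize(cost,np.add(p0,[0,0,d]),method="Nelder-Mead",options=dict(initial_simplex=np.add(p0,[0,0,d])+np.array([[0,0,0],[10,0,0],[0,10,0],[0,0,.2]]))) for d in(-.3,0,.3)),key=lambda r:r.fun)
              ~~~~~~~~^^^^^^^^^^^^^^^^^^^^^^^^^^^^^^^^^^^^^^^^^^^^^^^^^^^^^^^^^^^^^^^^^^^^^^^^^^^^^^^^^^^^^^^^^^^^^^^^^^^^^^^^^^^^^^^^^^^^^^^^^^^^^^^^^^^^^^^^^^^^^^
    res = _minimize_neldermead(fun, x0, args, callback, bounds=bounds,
                               **options)
    fsim[j] = func(sim[j])
              ~~~~^^^^^^^^
    fx = function(np.copy(x), *(wrapper_args + args))
  File "fit.py", line 26, in cost
    uv=proj(n,V@R.T+o); u0=np.array(uvs[n],int)-40
  File "h.py", line 6, in proj
    f,cx,cy,R,t=cal(n); p=np.atleast_2d(X)@R.T+t; return np.c_[cx+f*p[:,0]/p[:,2],cy+f*p[:,1]/p[:,2]]
                ~~~^^^
  File "h.py", line 4, in cal
    c=eyes.get_calibration(n); f=200/np.tan(np.radians(c["fovy"]/2)); return f,c["cx"],c["cy"],np.array(c["R"]),np.array(c["t"]).ravel()
ValueError: time passes only in moves, steps and waits
```

Request:
drive_tool([
  {"tx":0,"ty":0,"tz":-40,"yaw":0},
  {"tx":0,"ty":0,"tz":-40,"yaw":0},
  {"tx":0,"ty":0,"tz":-40,"yaw":0},
  {"tx":0,"ty":0,"tz":-20,"yaw":0},
], claw=-1, squeeze=5)

```text
time: 1.13
eef_pos: [253.0, -600.4, 364.6]
tcp_rot: [179.5, -0.0, 22.8]
wrist_force: [-0.2, -1.4, 0.9]
grip_width: 93.0
grasp_force: 0.0
```

Request:
drive_tool([
  {"tx":31.4,"ty":-21.3,"tz":0,"yaw":0},
  {"tx":31.4,"ty":-21.3,"tz":0,"yaw":0},
  {"tx":31.4,"ty":-21.3,"tz":0,"yaw":0},
  {"tx":31.4,"ty":-21.3,"tz":0,"yaw":0},
  {"tx":31.4,"ty":-21.3,"tz":0,"yaw":0},
  {"tx":31.4,"ty":-21.3,"tz":0,"yaw":0},
  {"tx":31.4,"ty":-21.3,"tz":0,"yaw":0},
  {"tx":31.4,"ty":-21.3,"tz":0,"yaw":0},
  {"tx":31.4,"ty":-21.3,"tz":0,"yaw":0},
  {"tx":31.4,"ty":-21.3,"tz":0,"yaw":0},
  {"tx":31.4,"ty":-21.3,"tz":0,"yaw":0},
  {"tx":0,"ty":0,"tz":0,"yaw":-7},
  {"tx":0,"ty":0,"tz":0,"yaw":-7},
  {"tx":0,"ty":0,"tz":0,"yaw":-7},
  {"tx":0,"ty":0,"tz":0,"yaw":-7},
  {"tx":0,"ty":0,"tz":0,"yaw":-7},
  {"tx":0,"ty":0,"tz":0,"yaw":-7},
  {"tx":0,"ty":0,"tz":0,"yaw":-7},
  {"tx":0,"ty":0,"tz":0,"yaw":-6.5},
])

```text
time: 2.72
eef_pos: [479.6, -249.0, 358.8]
tcp_rot: [180.0, 0.0, 78.7]
wrist_force: [0.5, 0.6, -0.0]
grip_width: 93.2
grasp_force: 0.0
```

Request:
drive_tool([
  {"tx":40,"ty":-0.2,"tz":0,"yaw":0},
  {"tx":40,"ty":-0.2,"tz":0,"yaw":0},
  {"tx":40,"ty":-0.2,"tz":0,"yaw":0},
  {"tx":40,"ty":-0.2,"tz":0,"yaw":0},
  {"tx":40,"ty":-0.2,"tz":0,"yaw":0},
  {"tx":40,"ty":-0.2,"tz":0,"yaw":0},
  {"tx":40,"ty":-0.2,"tz":0,"yaw":0},
  {"tx":40,"ty":-0.2,"tz":0,"yaw":0},
  {"tx":40,"ty":-0.2,"tz":0,"yaw":0},
  {"tx":40.6,"ty":-0.2,"tz":0,"yaw":0},
  {"tx":0,"ty":0,"tz":40,"yaw":0},
  {"tx":0,"ty":0,"tz":40,"yaw":0},
  {"tx":0,"ty":0,"tz":40,"yaw":0},
  {"tx":0,"ty":0,"tz":40,"yaw":0},
  {"tx":0,"ty":0,"tz":40,"yaw":0},
  {"tx":0,"ty":0,"tz":30,"yaw":0},
  {"tx":0,"ty":0,"tz":0,"yaw":0},
  {"tx":0,"ty":0,"tz":0,"yaw":0},
])

```text
time: 4.22
eef_pos: [558.1, 143.6, 127.9]
tcp_rot: [-179.9, 0.1, 78.3]
wrist_force: [0.3, -0.4, 0.1]
grip_width: 92.8
grasp_force: 0.0
```

Request:
drive_tool([
  {"tx":0,"ty":0,"tz":30,"yaw":0},
  {"tx":0,"ty":0,"tz":25,"yaw":0},
  {"tx":0,"ty":0,"tz":25,"yaw":0},
  {"tx":0,"ty":0,"tz":14,"yaw":0},
  {"tx":0,"ty":0,"tz":14,"yaw":0},
  {"tx":0,"ty":0,"tz":0,"yaw":0},
  {"tx":0,"ty":0,"tz":0,"yaw":0},
])

```text
time: 4.8
eef_pos: [560.5, 144.5, 22.7]
tcp_rot: [179.8, -0.1, 78.3]
wrist_force: [0.1, 0.0, 0.4]
grip_width: 92.9
grasp_force: 0.0
```

Request:
drive_tool([
  {"tx":0,"ty":0,"tz":0,"yaw":0},
  {"tx":0,"ty":0,"tz":0,"yaw":0},
  {"tx":0,"ty":0,"tz":0,"yaw":0},
  {"tx":0,"ty":0,"tz":0,"yaw":0},
  {"tx":0,"ty":0,"tz":0,"yaw":0},
  {"tx":0,"ty":0,"tz":0,"yaw":0},
  {"tx":0,"ty":0,"tz":0,"yaw":0},
  {"tx":0,"ty":0,"tz":0,"yaw":0},
  {"tx":0,"ty":0,"tz":0,"yaw":0},
  {"tx":0,"ty":0,"tz":0,"yaw":0},
], claw=1, squeeze=5)

```text
time: 5.63
eef_pos: [558.4, 143.9, 20.8]
tcp_rot: [-180.0, 0.0, 78.3]
wrist_force: [-0.2, 0.4, 1.9]
grip_width: 52.3
grasp_force: 4.9
```

Request:
drive_tool([
  {"tx":-3.6,"ty":0,"tz":-5.6,"yaw":0},
  {"tx":-3.6,"ty":0,"tz":-5.6,"yaw":0},
  {"tx":-3.9,"ty":0,"tz":-3.8,"yaw":0},
  {"tx":-4,"ty":0,"tz":-3.8,"yaw":0},
  {"tx":-4.5,"ty":0,"tz":-3.1,"yaw":0},
  {"tx":-4.6,"ty":0,"tz":-3.1,"yaw":0},
  {"tx":-5,"ty":0,"tz":-2.3,"yaw":0},
  {"tx":-5,"ty":0,"tz":-2.2,"yaw":0},
  {"tx":-5.3,"ty":0,"tz":-1.3,"yaw":0},
  {"tx":-5.4,"ty":0,"tz":-1.3,"yaw":0},
  {"tx":0,"ty":0,"tz":0,"yaw":0},
  {"tx":0,"ty":0,"tz":0,"yaw":0},
])

```text
time: 6.63
eef_pos: [549.5, 99.4, 52.8]
tcp_rot: [-180.0, 0.0, 78.3]
wrist_force: [-0.4, 0.2, -2.3]
grip_width: 51.5
grasp_force: 5.0
```

```bash
python3 - <<'E'
from h import *
s=eyes.capture("scene");t=eyes.capture("top")
cv2.imwrite("pics/s1.png",s);cv2.imwrite("pics/t1.png",t)
def c(i,u,v,w=53,h=40): return cv2.resize(i[v-h:v+h,u-w:u+w],(400,300),interpolation=cv2.INTER_CUBIC)
cv2.imwrite("pics/crop2.png",np.hstack([c(s,363,225),c(t,263,199)]))
E
```

```text
(no output)
```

View pics/crop2.png

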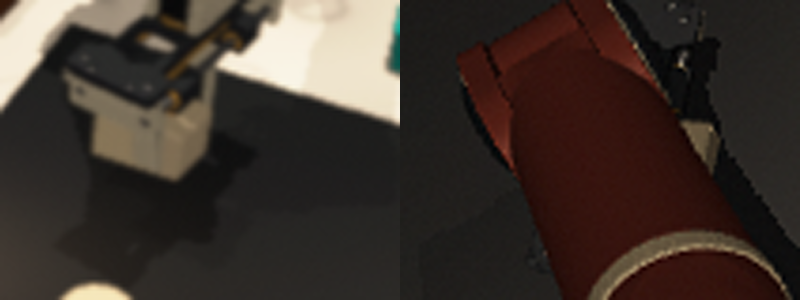

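The crop shows the cheese under the gripper, with its bottom corners at about scene (335,225), (357,233) and (365,225). The wrist carries its whole weight. I'll compare that with projections at different tilts.

```bash
python3 - <<'E'
from fit import *
np.set_printoptions(precision=0,suppress=True)
G=np.array([549.5,99.4,71.8]);H=np.radians(78.3);h=np.array([np.cos(H),np.sin(H),0]);k=np.array([0,0,1.])
for e in(-6,15,35,55,75,90,105):
    r=np.radians(e);z=np.cos(r)*h+np.sin(r)*k;x=-np.sin(r)*h+np.cos(r)*k;R=np.c_[x,np.cross(z,x),z]
    W=(V-[6,0,51])@R.T+G; print(e,"minz",W[:,2].min(),*[tuple(map(int,u)) for u in proj("scene",W)])
E
```

```text
-6 minz 40.33364149802422 (346, 213) (334, 224) (348, 198) (336, 209) (365, 224) (356, 233) (367, 213) (359, 222)
15 minz 22.860973127075916 (349, 219) (338, 231) (346, 202) (334, 213) (368, 224) (359, 232) (365, 210) (357, 219)
35 minz 12.23897610740395 (354, 225) (343, 236) (345, 207) (333, 218) (370, 222) (361, 231) (363, 208) (354, 216)
55 minz 8.800917596272704 (360, 229) (349, 240) (347, 213) (335, 224) (371, 219) (362, 228) (360, 206) (351, 215)
75 minz 12.961478190464248 (367, 231) (355, 242) (350, 218) (338, 229) (371, 215) (362, 224) (358, 206) (349, 214)
90 minz 20.799999999999997 (371, 231) (360, 243) (353, 222) (342, 233) (369, 212) (361, 221) (356, 206) (347, 214)
105 minz 16.067306731694494 (375, 230) (364, 242) (357, 225) (346, 237) (368, 210) (359, 218) (354, 207) (345, 215)
```

The match is e=-6°: the pads hold it too firmly to swing. I'll put it back down and regrip right at the small end with the lightest grip, so gravity has a longer lever.

Request:
drive_tool([
  {"tx":0,"ty":0,"tz":12,"yaw":0},
  {"tx":0,"ty":0,"tz":12,"yaw":0},
  {"tx":0,"ty":0,"tz":5,"yaw":0},
  {"tx":0,"ty":0,"tz":3,"yaw":0},
  {"tx":0,"ty":0,"tz":0,"yaw":0},
  {"tx":0,"ty":0,"tz":0,"yaw":0},
])

```text
time: 7.23
eef_pos: [549.8, 100.2, 21.0]
tcp_rot: [180.0, -0.0, 78.4]
wrist_force: [-0.0, 0.7, -2.2]
grip_width: 51.6
grasp_force: 5.0
```

Request:
drive_tool([
  {"tx":0,"ty":0,"tz":0,"yaw":0},
  {"tx":0,"ty":0,"tz":0,"yaw":0},
  {"tx":0,"ty":0,"tz":0,"yaw":0},
  {"tx":8,"ty":0,"tz":-3,"yaw":0},
  {"tx":8,"ty":0,"tz":-3,"yaw":0},
  {"tx":0,"ty":0,"tz":0,"yaw":0},
], claw=-0.5)

```text
time: 7.73
eef_pos: [553.9, 119.1, 28.0]
tcp_rot: [179.9, -0.2, 78.5]
wrist_force: [-0.0, 0.3, 0.6]
grip_width: 69.6
grasp_force: 0.0
```

Request:
drive_tool([
  {"tx":0,"ty":0,"tz":0,"yaw":0},
  {"tx":0,"ty":0,"tz":0,"yaw":0},
  {"tx":0,"ty":0,"tz":0,"yaw":0},
  {"tx":0,"ty":0,"tz":0,"yaw":0},
  {"tx":0,"ty":0,"tz":0,"yaw":0},
  {"tx":0,"ty":0,"tz":0,"yaw":0},
], claw=1, squeeze=3)

```text
time: 8.23
eef_pos: [552.7, 115.1, 26.6]
tcp_rot: [-180.0, 0.0, 78.3]
wrist_force: [0.2, 0.4, -0.1]
grip_width: 48.2
grasp_force: 3.0
```

Request:
drive_tool([
  {"tx":0,"ty":0,"tz":-8,"yaw":0},
  {"tx":0,"ty":0,"tz":-10,"yaw":0},
  {"tx":0,"ty":0,"tz":-10,"yaw":0},
  {"tx":0,"ty":0,"tz":-8,"yaw":0},
  {"tx":0,"ty":0,"tz":0,"yaw":0},
  {"tx":0,"ty":0,"tz":0,"yaw":0},
  {"tx":0,"ty":0,"tz":0,"yaw":0},
])

```text
time: 8.82
eef_pos: [554.5, 117.9, 64.4]
tcp_rot: [179.8, -0.3, 78.4]
wrist_force: [0.9, 3.3, 5.1]
grip_width: 47.6
grasp_force: 3.3
```

```bash
python3 - <<'E'
from h import *
s=eyes.capture("scene");print(robot.read_state()["wrist_force"])
cv2.imwrite("pics/s2.png",s)
cv2.imwrite("pics/crop3.png",cv2.resize(s[185:255,310:400],(720,560),interpolation=cv2.INTER_CUBIC))
E
```

```text
[0.87296859 2.56333135 6.61729591]
```

View pics/crop3.png

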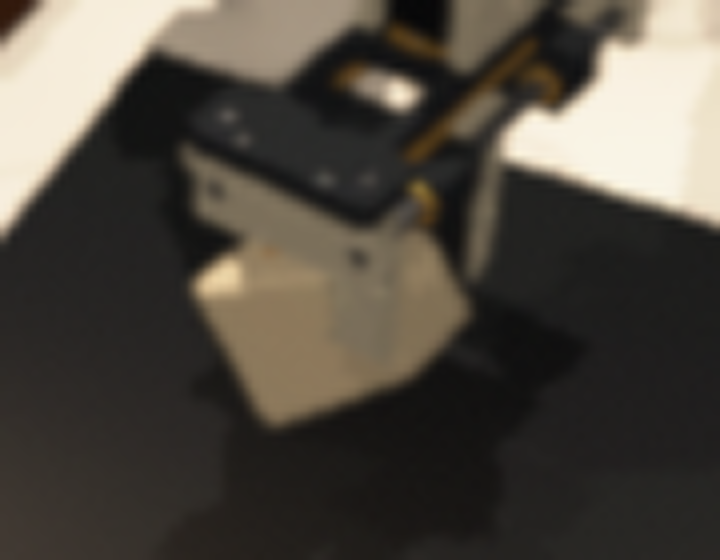

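The crop shows the cheese swung: its broad-base bottom edge now points down to the slate at about scene (344,238), z axis elevated about 45°. I'll carry on along the arc around that edge.

Request:
drive_tool([
  {"tx":0,"ty":0,"tz":-2,"yaw":0},
  {"tx":0,"ty":0,"tz":0,"yaw":0},
  {"tx":0,"ty":0,"tz":0,"yaw":0},
  {"tx":-6,"ty":0,"tz":0.5,"yaw":0},
  {"tx":-6,"ty":0,"tz":1,"yaw":0},
  {"tx":-6,"ty":0,"tz":1.5,"yaw":0},
  {"tx":-6,"ty":0,"tz":2,"yaw":0},
  {"tx":-6,"ty":0,"tz":2.5,"yaw":0},
  {"tx":-6,"ty":0,"tz":2.5,"yaw":0},
  {"tx":-4,"ty":0,"tz":2,"yaw":0},
  {"tx":-3,"ty":0,"tz":1,"yaw":0},
  {"tx":0,"ty":0,"tz":0,"yaw":0},
  {"tx":0,"ty":0,"tz":0,"yaw":0},
])

```text
time: 9.95
eef_pos: [544.5, 72.1, 51.7]
tcp_rot: [180.0, 0.1, 78.3]
wrist_force: [2.6, -3.4, 4.0]
grip_width: 51.8
grasp_force: 3.2
```

```bash
python3 - <<'E'
from h import *
s=eyes.capture("scene");print(robot.read_state()["wrist_force"])
cv2.imwrite("pics/s3.png",s)
cv2.imwrite("pics/crop4.png",cv2.resize(s[185:255,310:400],(720,560),interpolation=cv2.INTER_CUBIC))
E
```

```text
[ 1.90365772 -3.26569907  3.62760409]
```

View pics/crop4.png

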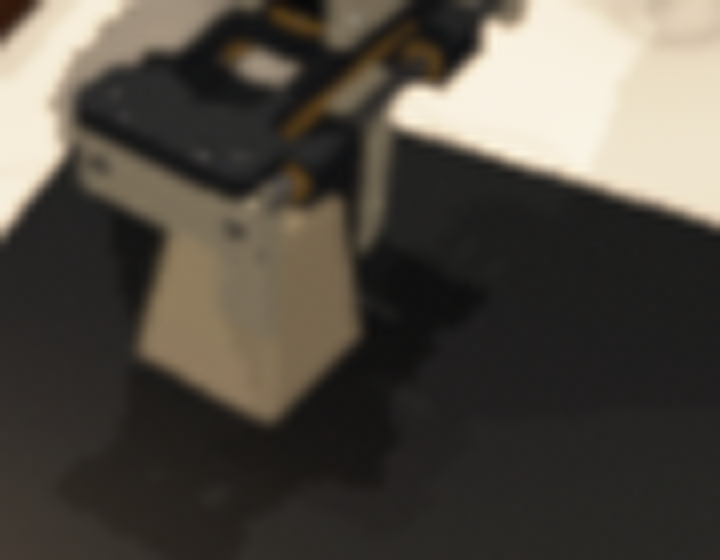

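The crop shows the cheese standing upright on its base, bottom corners at about (327,229), (344,238) and (355,227). Releasing and backing off upward.

Request:
drive_tool([
  {"tx":0,"ty":0,"tz":0,"yaw":0},
  {"tx":0,"ty":0,"tz":0,"yaw":0},
  {"tx":0,"ty":0,"tz":0,"yaw":0},
  {"tx":0,"ty":0,"tz":0,"yaw":0},
  {"tx":0,"ty":0,"tz":0,"yaw":0},
  {"tx":0,"ty":0,"tz":0,"yaw":0},
  {"tx":0,"ty":0,"tz":-20,"yaw":0},
  {"tx":0,"ty":0,"tz":-30,"yaw":0},
  {"tx":0,"ty":0,"tz":-35,"yaw":0},
  {"tx":0,"ty":0,"tz":-35,"yaw":0},
  {"tx":0,"ty":0,"tz":-35,"yaw":0},
  {"tx":0,"ty":0,"tz":0,"yaw":0},
  {"tx":0,"ty":0,"tz":0,"yaw":0},
  {"tx":0,"ty":0,"tz":0,"yaw":0},
], claw=-1)

```text
time: 11.17
eef_pos: [543.3, 73.1, 206.1]
tcp_rot: [-179.9, 0.0, 78.4]
wrist_force: [-0.4, 0.1, 0.1]
grip_width: 92.9
grasp_force: 0.0
```

```bash
python3 - <<'E'
import fit as F; from fit import *
np.set_printoptions(precision=1,suppress=True)
s=eyes.capture("scene");t=eyes.capture("top")
cv2.imwrite("pics/s4.png",s);cv2.imwrite("pics/t4.png",t)
for th in(52,62):
    F.TH=th; print(*F.fit({"scene":s},{"scene":(345,225)},standing,[541,60,np.radians(258.3)]))
c=lambda i,u,v:cv2.resize(i[v-35:v+35,u-45:u+45],(400,311),interpolation=cv2.INTER_CUBIC)
cv2.imwrite("pics/crop5.png",np.hstack([c(s,345,220),c(t,275,199)]))
E
```

```text
[541.9  50.4   4.5] 0.04178272980501393 {'scene': 718}
[541.4  49.7   4.5] 0.03629322766570605 {'scene': 694}
```

View pics/crop5.png

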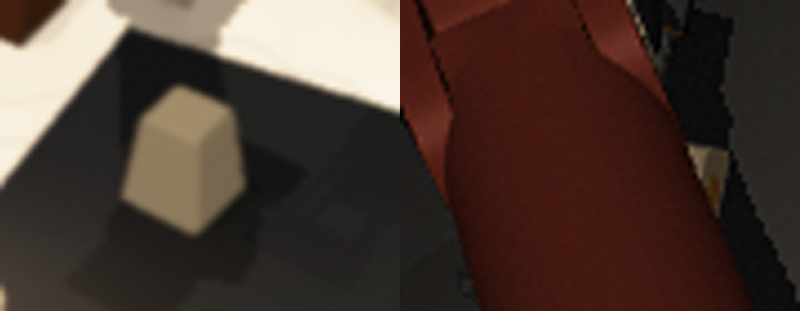

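The cheese stands upright and free (scene crop, centre about (345,222); patch face turned to the right in the top view, toward the lens). Regripping centrally.

Request:
drive_tool([
  {"tx":-21.5,"ty":1.5,"tz":0,"yaw":0},
  {"tx":0,"ty":0,"tz":35,"yaw":0},
  {"tx":0,"ty":0,"tz":35,"yaw":0},
  {"tx":0,"ty":0,"tz":35,"yaw":0},
  {"tx":0,"ty":0,"tz":30,"yaw":0},
  {"tx":0,"ty":0,"tz":20,"yaw":0},
  {"tx":0,"ty":0,"tz":12,"yaw":0},
  {"tx":0,"ty":0,"tz":10,"yaw":0},
  {"tx":0,"ty":0,"tz":0,"yaw":0},
  {"tx":0,"ty":0,"tz":0,"yaw":0},
  {"tx":0,"ty":0,"tz":0,"yaw":0},
])

```text
time: 12.18
eef_pos: [541.7, 52.3, 30.2]
tcp_rot: [180.0, -0.0, 78.4]
wrist_force: [0.0, 0.0, 0.8]
grip_width: 93.2
grasp_force: 0.0
```

Request:
drive_tool([
  {"tx":0,"ty":0,"tz":0,"yaw":0},
  {"tx":0,"ty":0,"tz":0,"yaw":0},
  {"tx":0,"ty":0,"tz":0,"yaw":0},
  {"tx":0,"ty":0,"tz":0,"yaw":0},
  {"tx":0,"ty":0,"tz":0,"yaw":0},
  {"tx":0,"ty":0,"tz":0,"yaw":0},
  {"tx":0,"ty":0,"tz":0,"yaw":0},
  {"tx":0,"ty":0,"tz":0,"yaw":0},
  {"tx":0,"ty":0,"tz":0,"yaw":0},
  {"tx":0,"ty":0,"tz":0,"yaw":0},
], claw=1, squeeze=25)

```text
time: 13.02
eef_pos: [540.9, 52.1, 29.9]
tcp_rot: [-180.0, 0.0, 78.4]
wrist_force: [-0.9, -0.5, 4.0]
grip_width: 56.4
grasp_force: 25.0
```

Request:
drive_tool([
  {"tx":0,"ty":0,"tz":-10,"yaw":0},
  {"tx":0,"ty":0,"tz":-25,"yaw":0},
  {"tx":0,"ty":0,"tz":-30,"yaw":0},
  {"tx":0,"ty":0,"tz":-30,"yaw":0},
  {"tx":0,"ty":0,"tz":-30,"yaw":0},
  {"tx":0,"ty":0,"tz":-24,"yaw":0},
  {"tx":0,"ty":0,"tz":-10,"yaw":0},
  {"tx":-18.5,"ty":7.4,"tz":0,"yaw":0},
  {"tx":-18.5,"ty":7.4,"tz":0,"yaw":0},
  {"tx":-18.5,"ty":7.4,"tz":0,"yaw":0},
  {"tx":-18.5,"ty":7.4,"tz":0,"yaw":0},
  {"tx":-18.5,"ty":7.4,"tz":0,"yaw":0},
  {"tx":-18.5,"ty":7.4,"tz":0,"yaw":0},
  {"tx":-18.5,"ty":7.4,"tz":0,"yaw":0},
  {"tx":-18.5,"ty":7.4,"tz":0,"yaw":0},
  {"tx":-18.5,"ty":7.4,"tz":0,"yaw":0},
  {"tx":-18.5,"ty":7.4,"tz":0,"yaw":0},
  {"tx":0,"ty":0,"tz":0,"yaw":4.7},
  {"tx":0,"ty":0,"tz":0,"yaw":4.7},
  {"tx":0,"ty":0,"tz":0,"yaw":0},
])

```text
time: 14.68
eef_pos: [575.5, -144.5, 187.5]
tcp_rot: [-179.9, 0.0, 68.8]
wrist_force: [0.5, 0.1, -3.0]
grip_width: 57.0
grasp_force: 24.7
```

Request:
drive_tool([
  {"tx":0,"ty":0,"tz":0,"yaw":0},
  {"tx":0,"ty":0,"tz":0,"yaw":0},
  {"tx":0,"ty":0,"tz":0,"yaw":0},
  {"tx":0,"ty":0,"tz":0,"yaw":0},
])

```text
time: 15.02
eef_pos: [576.3, -143.8, 188.6]
tcp_rot: [-180.0, -0.0, 69.0]
wrist_force: [0.3, 0.8, -2.6]
grip_width: 56.1
grasp_force: 24.7
```

```bash
python3 - <<'E'
from fit import *
np.set_printoptions(precision=1,suppress=True)
s=eyes.capture("scene");t=eyes.capture("top");st=robot.read_state();print(st["eef_pos"],st["wrist_force"],st["grasp_force"])
cv2.imwrite("pics/s5.png",s);cv2.imwrite("pics/t5.png",t)
for n in("scene","top"): print(n,[spotter.boxes_of("lens",n)[:1],spotter.boxes_of("patch",n)[:5]])
c=lambda i,u,v:cv2.resize(i[v-45:v+45,u-60:u+60],(800,600),interpolation=cv2.INTER_CUBIC)
# predicted cheese outline
tc=np.array(st["eef_pos"]);R=Ro.from_euler("z",st["tcp_rot"][2]+180,degrees=True).as_matrix();o=np.array([tc[0],tc[1],tc[2]-29.9+8])
im=s.copy();im=cv2.resize(im,None,fx=8,fy=8,interpolation=cv2.INTER_CUBIC)
for i,j in((0,1),(0,2),(1,3),(2,3),(4,5),(4,6),(5,7),(6,7),(0,4),(1,5),(2,6),(3,7)):
    q=((proj("scene",(V[[i,j]])@R.T+o)+.5)*8).astype(int);cv2.line(im,tuple(map(int,q[0])),tuple(map(int,q[1])),(0,255,0),1)
h=np.radians(69);d=np.array([np.cos(h),np.sin(h),0]);e=np.array([-d[1],d[0],0]);L=np.array([523,-281,203.])
circ=np.array([L+16*(np.cos(a)*e+np.sin(a)*np.array([0,0,1])) for a in np.linspace(0,6.28,30)])
cv2.polylines(im,[((proj("scene",circ)+.5)*8).astype(np.int32)],True,(0,0,255),1)
u,v=(275,150);cv2.imwrite("pics/crop6.png",cv2.resize(im[(v-45)*8:(v+45)*8,(u-60)*8:(u+60)*8],(800,600)))
print("patch",R@[27,0,36]+o)
E
```

```text
[ 576.3 -143.9  188.8] [-0.3  0.5 -3. ] 24.65240721590817
scene [[{'uv': [229.0, 135.7], 'p': 0.62}], [{'uv': [302.6, 181.6], 'p': 0.94}, {'uv': [280.1, 203.7], 'p': 0.89}, {'uv': [277.0, 168.0], 'p': 0.75}, {'uv': [427.5, 195.1], 'p': 0.59}]]
top [[{'uv': [449.6, 212.1], 'p': 0.96}], [{'uv': [211.2, 294.5], 'p': 0.72}]]
patch [ 566.6 -169.1  202.9]
```

View pics/crop6.png

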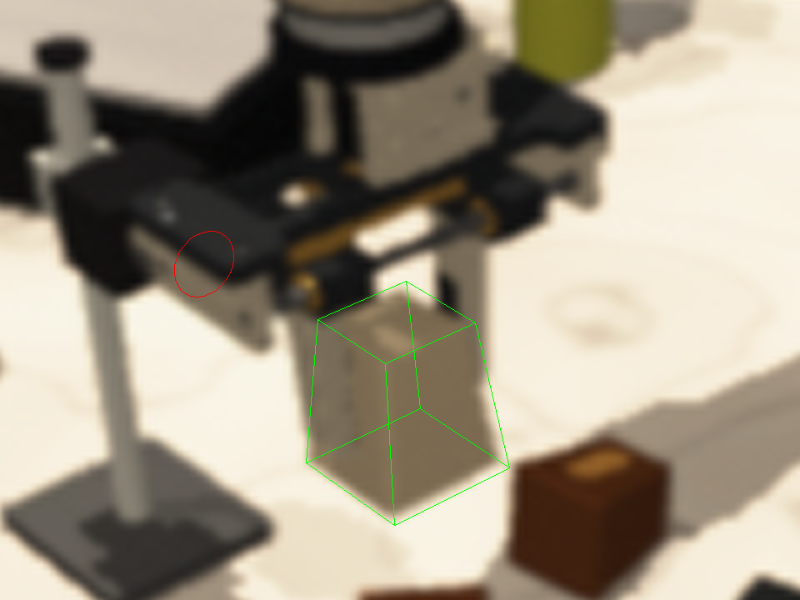

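The crop shows the cheese held upright where predicted. The green outline is within about 1 px, offset in the same direction as the lens projection (scene 245,144 against the measured 244,143). The relative error is therefore a few mm, well inside tolerance, so I'm handing in.

```bash
python3 - <<'E'
from h import *
print(proj("top",[523,-281,203.]), np.abs(robot.read_state()["joint_velocities"]).max()); print(order.sign_off())
E
```

```text
[[429.79568861 206.57111881]] 0.11526140320653873
the job is handed in; nothing more can be done
None
```

I stood the fallen cheese upright on the slate, let go, picked it up again, and handed the job in at about 15 s with it held motionless and upright. By my measurements, the patch faces the lens at about 12 cm and is centred to within a few mm; I got no verdict back.

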